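Put the hold-down plate in the drawer its inspection tag calls for

ROBOT

A 6-joint arm with a two-finger parallel gripper is mounted at the origin on the work surface. World frame = base frame: x ahead of the robot, y to its left, z up, the work surface at z = 0. Lengths are in m, angles in rad, forces in N, time in s.
With the tool pointing down it reaches from about 0.35 to 0.925 m from the base axis. Payload 6.4 kg.
Tool frame: the origin (TCP) lies on the centre line of the jaws, within the pads' length; the fingertips stand arm.nose_length ahead of it and the grasp point (between the pads) lies 3 mm ahead of it (arm.nose_length is the distance from the TCP to the fingertips, in m); z points along the fingers, y is the line along which they close (so a half turn about z gives the same grasp; the last joint's range is limited). The gripper opens to 94 mm and grips with 3 to 60 N. Pads are 16 mm wide; open, the fingers measure 119 mm over their backs; the gripper's body (75 mm by 177 mm) begins 78 mm behind the grasp point.
Start: joints at [1.125, 0.245, 1.558, -0, 1.339, -0.174], TCP at [0.174, 0.626, 0.227] pointing down, gripper open.
Joint ranges: [-3.13, 3.13], [-1.02, 2.26], [0.13, 2.54], [-0.95, 4.09], [0.21, 2.88], [-2.74, 2.74]. Speed limits (rad/s): [2.57, 2.57, 3.14, 3.14, 3.14, 3.14].

INTERFACE

Orientations are given as a unit quaternion [x, y, z, w].
In Python, from workcell import arm gives the robot as it stands. The module is installed in compiled form; this text tells all that it offers.
- The arm moves only by the tool move_arm, never from a script. Its argument "targets" is a list that holds one entry, the list of rows, each a list of 4 numbers: the shift along the world's x, y, z scaled (see below), then the turn about the world's z scaled (see below). A call has exactly 8 rows; each row shifts and turns the commanded pose from where the row before left it; what a row does not reach is not made up. The controller multiplies each number of a shift by 2.5 cm and each number of a turn by pi/4 rad. A row lasts 1/8 s, in which the tool goes at most 62.5 mm and 10.7 degrees, less where a joint would pass 70% of its speed; a pose out of reach is approached as far as the arm can. A call with a number of a shift or a turn outside -1 to 1 is refused whole. A call with a gripper value outside its range is refused whole. "hand" is the opening, from -1 (shut) to 1 (fully open), set as the call begins (left out, the last holds). The fingers move at their own pace and stop on an object; the grip force is fixed at half the most. Time passes only in rows, so rows that do not move let the fingers close, or fill a call up. It gives the time, the measured TCP pose, the force, the opening and the grip force at its end, in the units of the state.
- arm.observe(): the state, without advancing time (a new reading comes with each control period).
- arm.capture(name): name is "scene" or "top" or "wrist"; returns a dict with "pixels" (400x640x3 uint8, blue, green, red), "z_map" (400x640 float32, m along the optical axis (not along the pixel's ray), 0 where there is no reading), "intrinsics" (3x3 intrinsics, pixels), "xyz" and "orientation" of the camera in the world. Camera axes: x right, y down, z forward; pixel columns grow to the right and rows downward; lengths in m; the calibration is good to about 2 mm. A picture is of the moment at which its call begins.
- arm.close_job(): hands the job in; it is judged then, once.
Trained networks look in a picture, given as the dict that the camera call returned (one of the last four; its "shot" number tells which), for a name from the list of things; names that differ only in an ending like _2 or _b are one class to them, and where a whole thing is asked for, a point or a joint stands for the part that bears it (a point fixed in the world has none). Each returns a list of dicts, best first, with "confidence" (0 to 1); they miss things now and then, are a little off and sometimes report something else, mostly with a low value. They report only what shows in the picture. A call takes as long as a camera call. They do not tell look-alikes from the thing itself.
- arm.silhouettes(label, picture): "region" (400x640 bool, what is visible of it) and "point" ([column, row] in pixels, amid what is visible of it).
- arm.tip_of(label, picture): "point" ([column, row] in pixels: a listed point, or the origin of a listed thing).
The state is a dict: "time_s": time; "joint_positions": joint angles; "dq": joint speeds; "effort": joint torques, N m; "tcp_pos": TCP position; "ee_rot": TCP orientation; "force": force on the tool from outside, world axes, zero at the start; "moment": the same for the moment, N m; "grip_width": opening from 0.0 (shut) to 1.0 (fully open); "grasp_force": force on a finger pad.
Only numpy, scipy, OpenCV 4.12 (cv2) and the standard library are available. Lean on these libraries where they do the work, as an engineer would, in place of code of your own. Each camera call takes 0.05 s, during which the arm holds its last target. There are 200 camera calls.

TASK

The tag lying in the steel tray is the inspection verdict on the foil hold-down plate that rests on the sloped stand: blue means passed, orange means rework (the tag on the pink notepad is only a spare). First pull the drawer of that colour well open, then take the plate by its black grip, lower it into the drawer so that it lies flat on the drawer's floor, without dropping it, and leave the drawer open. Keep the other drawer shut (a slight gap it already has does not matter) and leave the tags and everything else where they are.

Things in the scene. Friction and masses are not known exactly. Their poses are not given: they have to be found in the camera images.
- plate: loose hold-down plate: aluminium plate 70 (its x) x 100 (y) x 8 mm thick, with an upright black grip bar on its top face along y: 16 (x) x 70 (y), from 8 to 44 mm above the underside, centred; 0.15 to 0.3 kg; origin at the centre of the underside, z out of the top face. At the start it lies on the stand, its z leaning 30 degrees from vertical towards the robot, x up the slope
- stand: fixed grey sloped stand, base 120 (x) x 130 (y) mm, origin at the centre of its underside; its board slopes 30 degrees, high side (83 mm) at its +x, low side with a 6 mm lip at -x; the plate's underside centre rests 55 mm above the table over the origin
- blue_unit: white steel drawer unit, fixed, with one drawer, blue drawer front and blue panel on top; 220 deep (its x) x 190 wide (y) x 100 high; origin at the centre of its underside, its front looks to its -x
- blue_unit_drawer0 (a joint): how far the blue drawer is pulled out along the unit's -x, in m: 0 shut, up to 0.149; it slides with light friction and stays where it is left
- blue_unit_drawer0_handle (a point): middle of the steel bar handle of the blue drawer: a bar 11 mm thick and 95 mm long along the unit's y, 35 mm in front of the drawer front (29 mm free behind it), 62 mm above the table; moves with the drawer
- blue_floor (a point): centre of the inner floor of the blue drawer, 22 mm above the table, axes as the unit's, moves with the drawer; inside it is 175 (x) x 148 (y), walls rise 56 mm from the floor, the drawer front rises 67 mm; the front wall's inner face is 87 mm towards -x of this point, and with the drawer out by d the part uncovered reaches from there about d - 5 mm back
- orange_unit: white steel drawer unit, fixed, with one drawer, orange drawer front and orange panel on top; 220 deep (its x) x 190 wide (y) x 100 high; origin at the centre of its underside, its front looks to its -x
- orange_unit_drawer0 (a joint): how far the orange drawer is pulled out along the unit's -x, in m: 0 shut, up to 0.149; it slides with light friction and stays where it is left
- orange_unit_drawer0_handle (a point): middle of the steel bar handle of the orange drawer: a bar 11 mm thick and 95 mm long along the unit's y, 35 mm in front of the drawer front (29 mm free behind it), 62 mm above the table; moves with the drawer
- orange_floor (a point): centre of the inner floor of the orange drawer, 22 mm above the table, axes as the unit's, moves with the drawer; inside it is 175 (x) x 148 (y), walls rise 56 mm from the floor, the drawer front rises 67 mm; the front wall's inner face is 87 mm towards -x of this point, and with the drawer out by d the part uncovered reaches from there about d - 5 mm back
- tray: fixed open stainless-steel tray, 200 (x) x 140 (y) x 25 mm high, 5 mm walls and floor, origin at the centre of its underside; one of the two tags lies in it
- notepad: fixed pink notepad, 130 (x) x 160 (y) x 5 mm, origin at the centre of its underside; the spare tag lies on it
- blue_tag: loose flat blue plastic tag, 70 x 45 x 12 mm, origin at the centre of its underside; lies either in the steel tray or on the pink notepad
- orange_tag: loose flat orange plastic tag, 70 x 45 x 12 mm, origin at the centre of its underside; lies either in the steel tray or on the pink notepad
- dispenser: loose glass jar with steel cap, 56 mm diameter, 110 mm high, origin at the centre of its underside; bystander
- tape: loose green tape roll lying flat, 90 mm diameter, 25 mm high, origin at the centre of its underside; bystander
- pen_pot: loose grey pot with pens, 70 mm diameter, pens up to 150 mm high, origin at the centre of its underside; bystander
Not all that is in view belongs to the job. Leave any red or yellow look-alike of the plate alone.

How it is judged:
On the way, in this order (a step that is already met when the one before it is completed fails the run):
1. the drawer of the colour of the tag in the tray is pulled out by more than 80 mm (((horizontal distance between blue_tag and tray below 0.12 m and value of joint blue_unit_drawer0 above 0.08 m) or (horizontal distance between orange_tag and tray below 0.12 m and value of joint orange_unit_drawer0 above 0.08 m))), for 0.2 s.
2. the plate, still held by the fingers, is in that drawer roughly level and within 20 mm of its floor (((horizontal distance between blue_tag and tray below 0.12 m and z of plate in the frame of blue_floor below 0.02 m and horizontal distance between plate and blue_floor below 0.08 m and angle between plate's own z axis and vertical below 0.35 rad and contact force between the fingers and plate above 0.5 N) or (horizontal distance between orange_tag and tray below 0.12 m and z of plate in the frame of orange_floor below 0.02 m and horizontal distance between plate and orange_floor below 0.08 m and angle between plate's own z axis and vertical below 0.35 rad and contact force between the fingers and plate above 0.5 N))), for 0.05 s.
At the end, for the whole second after the job is handed in: The plate lies flat (within 0.12 rad, grip up), at rest and released, on the floor of the drawer whose colour is that of the tag in the tray (underside within 6 mm of the floor); that drawer is out by more than 80 mm and the other by less than 40 mm (((horizontal distance between blue_tag and tray below 0.12 m and value of joint blue_unit_drawer0 above 0.08 m and value of joint orange_unit_drawer0 below 0.04 m and z of plate in the frame of blue_floor between -0.004 and 0.006 m and x of plate in the frame of blue_floor between -0.065 and 0.065 m and y of plate in the frame of blue_floor between -0.05 and 0.05 m) or (horizontal distance between orange_tag and tray below 0.12 m and value of joint orange_unit_drawer0 above 0.08 m and value of joint blue_unit_drawer0 below 0.04 m and z of plate in the frame of orange_floor between -0.004 and 0.006 m and x of plate in the frame of orange_floor between -0.065 and 0.065 m and y of plate in the frame of orange_floor between -0.05 and 0.05 m)) and angle between plate's own z axis and vertical below 0.12 rad and linear speed of plate below 0.02 m/s); the robot touches nothing.
It fails at once if the drawer of the other colour is pulled out by more than 40 mm ((horizontal distance between blue_tag and tray below 0.12 m and value of joint orange_unit_drawer0 above 0.04 m) or (horizontal distance between orange_tag and tray below 0.12 m and value of joint blue_unit_drawer0 above 0.04 m)).
It fails at once if a tag or a bystander is moved by more than 30 mm (distance of any of blue_tag, orange_tag, dispenser, tape, pen_pot from where it was at the start of the episode above 0.03 m).
It also fails if it takes over 54 s, if anything falls off the work surface, if the arm or the gripper's body presses on something with over 40 N, if the wrist force passes 120 N, or if a joint passes its speed limit or range.

## Working session

There is one attempt and no reset: what is moved stays moved. The work goes in short steps, Python scripts to look and compute and a tool call to move; the robot and the scene stay as the last step left them, time stands still between calls to the robot, and variables do not carry over. Pictures are saved under pics/ and viewed, at most 10 in all, crops included, and the job is handed in when it is done.

Besides the shell and the picture viewer there is one more tool, called after ">>>" by a JSON object that holds its "op" and its "data", one argument or row to a line. move_arm: Moves the arm, as the interface text tells. Shifts and turns lie within -1 to 1; 1 stands for 2.5 cm of shift or pi/4 rad of turn. Its arguments: {"type":"object","properties":{"targets":{"type":"array"},"hand":{"type":"number"}},"required":["targets"]}

```bash
mkdir -p pics; cat > h.py <<'E'
import numpy as np, cv2
from scipy.spatial.transform import Rotation as R
from workcell import arm
def pts(p):
    K=p["intrinsics"]; z=p["z_map"]; v,u=np.mgrid[0:400,0:640]
    c=np.stack([(u-K[0,2])/K[0,0]*z,(v-K[1,2])/K[1,1]*z,z],-1)
    return c@R.from_quat(p["orientation"]).as_matrix().T+np.array(p["xyz"])
E
python3 - <<'E'
from h import *
print(arm.nose_length, arm.observe())
ims=[]
for c in ["top","scene"]:
    p=arm.capture(c); cv2.imwrite(f"pics/{c}1.png",p["pixels"]); X=pts(p); print(c,p["xyz"],p["orientation"])
    for n in ["plate","stand","blue_unit","orange_unit","blue_unit_drawer0_handle","orange_unit_drawer0_handle","tray","notepad","blue_tag","orange_tag","dispenser","tape","pen_pot"]:
        for s in arm.silhouettes(n,p)[:3]:
            m=s["region"]&(p["z_map"]>0); q=X[m]
            if len(q): print(n,round(s["confidence"],2),np.round(s["point"]),np.round(np.median(q,0),3),np.round(np.percentile(q,2,0),3),np.round(np.percentile(q,98,0),3))
E
```

```text
0.022 {'time_s': 0.0, 'joint_positions': array([ 1.12493384e+00,  2.45767419e-01,  1.55896976e+00,  2.46922627e-05,
        1.33866688e+00, -1.74121902e-01]), 'dq': array([ 0.00039111, -0.00118116,  0.00035592,  0.000939  , -0.00013763,
        0.00126269]), 'effort': array([ 3.82444059e-04, -4.15834701e+01, -3.14598906e+01,  6.84667658e-02,
        3.33155890e-02, -1.64804519e-04]), 'tcp_pos': array([0.17423406, 0.62565937, 0.22639894]), 'ee_rot': array([ 1.35455406e-01,  9.90783030e-01, -8.58866897e-04, -2.87724932e-04]), 'force': array([-0.3237903 ,  0.26599159,  0.23855108]), 'moment': array([-0.0272729 , -0.01499378, -0.03439846]), 'grasp_force': 0.0, 'grip_width': 1.0027765418894046}
top [0.36237833 0.01440607 1.20131746] [-0.69405336  0.71445131 -0.05595267  0.06869178]
plate 0.98 [401. 220.] [ 0.505 -0.186  0.043] [ 0.456 -0.225  0.039] [ 0.553 -0.147  0.048]
plate 0.92 [488. 268.] [ 0.376 -0.403  0.043] [ 0.327 -0.451  0.038] [ 0.427 -0.358  0.048]
stand 0.81 [460. 213.] [ 0.55  -0.367  0.037] [ 0.485 -0.446  0.001] [ 0.622 -0.31   0.082]
stand 0.25 [362. 142.] [ 0.716 -0.08
[... 2698 characters left out ...]
 [358. 177.] [ 0.422 -0.003  0.004] [ 0.347 -0.071 -0.   ] [0.472 0.086 0.008]
blue_tag 0.54 [366. 179.] [0.388 0.035 0.016] [0.35  0.004 0.004] [0.422 0.06  0.02 ]
orange_tag 0.96 [425. 300.] [0.469 0.411 0.015] [0.434 0.389 0.01 ] [0.502 0.431 0.019]
dispenser 0.64 [224. 143.] [ 0.722 -0.26   0.08 ] [ 0.694 -0.343  0.   ] [ 0.745 -0.249  0.111]
tape 0.56 [215. 118.] [ 0.714 -0.425  0.018] [ 0.668 -0.445 -0.   ] [ 0.751 -0.365  0.027]
pen_pot 0.75 [363. 334.] [0.673 0.403 0.088] [0.637 0.368 0.005] [0.699 0.432 0.139]
pen_pot 0.57 [426. 304.] [0.469 0.411 0.015] [0.436 0.388 0.009] [0.502 0.432 0.019]
pen_pot 0.55 [290. 177.] [ 0.628 -0.059  0.078] [ 0.581 -0.163  0.021] [0.641 0.012 0.089]
```

View pics/top1.png

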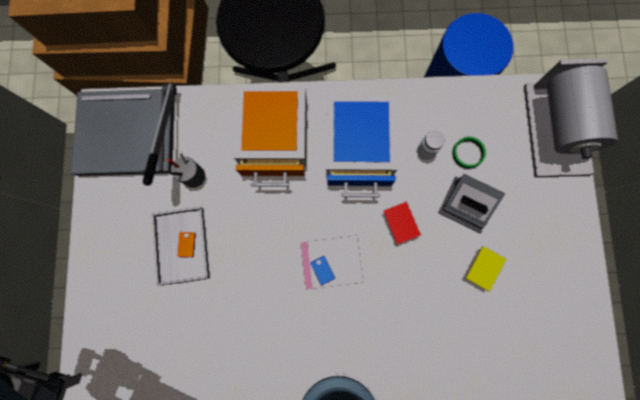

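```bash
python3 - <<'E'
from h import *
P={c:arm.capture(c) for c in ["top","scene"]}
cr=cv2.resize(P["scene"]["pixels"][50:210,200:360],(800,800))[0:600]
cv2.imwrite("pics/crop1.png",cr)
def rect(n,q):
    r=cv2.minAreaRect(q[:,:2].astype(np.float32)*1000); print(n,len(q),np.round(r[0],1),np.round(r[1],1),round(r[2],1))
for c,p in P.items():
    X=pts(p); x,y,z=X[...,0],X[...,1],X[...,2]
    def reg(a,b,c_,d,e,f): return X[(x>a)&(x<b)&(y>c_)&(y<d)&(z>e)&(z<f)&(p["z_map"]>0)]
    for n,b in dict(bluetop=(.6,.9,-.2,.04,.092,.11),orgtop=(.63,.93,.05,.28,.092,.11),bluehandle=(.56,.64,-.18,.04,.055,.075),orghandle=(.595,.66,.06,.28,.055,.075),standall=(.44,.66,-.49,-.28,.008,.13)).items():
        rect(c+n,reg(*b))
    for s in arm.silhouettes("orange_unit_drawer0_handle",p)[:1]+arm.silhouettes("blue_unit_drawer0_handle",p)[:1]:
        m=s["region"]&(p["z_map"]>0); q=X[m]; print("z hist",np.histogram(q[:,2],bins=np.arange(0,.12,.01))[0])
        h=q[(q[:,2]>.055)&(q[:,2]<.0725)]; rect("h",h)
        f=q[(q[:,2]>.08)]; rect("front",f)
    for n in ["plate","stand","orange_unit_drawer0_handle","orange_floor","blue_unit_drawer0_handle"]:
        for s in arm.tip_of(n,p)[:3]:
            u,v=np.round(s["point"]).astype(int); print(c,n,round(s["confidence"],2),u,v,np.round(X[v,u],3))
E
```

```text
topbluetop 5143 [734.4 -83.9] [189.3 227.6] 88.1
toporgtop 5075 [770.7 164.4] [190.9 236.5] 87.7
topbluehandle 321 [606.7 -81.9] [ 64.4 185.9] 0.8
toporghandle 343 [634.3 167. ] [ 47.9 183.2] 1.0
topstandall 1934 [ 556.4 -380.7] [127.8 198.6] 62.5
z hist [ 27  63 201  61  56  69 240 171 393  33   0]
h 319 [649.  167.9] [182.8  75.4] 86.8
front 426 [667.9 167.7] [181.5  32. ] 88.0
z hist [  1  52 130  42  38  45 215 128 376  24   0]
h 241 [608.9 -77. ] [ 68.2 175.9] 1.0
front 400 [624.5 -79.9] [176.2  19.6] 88.0
top plate 0.83 475 201 [ 0.553 -0.382  0.072]
top plate 0.63 488 268 [ 0.376 -0.41   0.042]
top plate 0.61 403 220 [ 0.511 -0.193  0.042]
top stand 0.86 464 202 [ 0.548 -0.346  0.091]
top stand 0.51 362 197 [ 0.586 -0.087  0.002]
top orange_unit_drawer0_handle 0.56 268 183 [0.621 0.172 0.066]
top orange_floor 0.56 324 271 [0.38  0.027 0.017]
top blue_unit_drawer0_handle 0.68 360 196 [ 0.577 -0.077  0.063]
scenebluetop 4501 [748.  -85.3] [194.1 205. ] 87.6
sceneorgtop 6711 [786.8 162.1] [192.  205.4] 88.1
scenebluehandle 212 [608.9 -77.6] [181.2  61.2] 89.1
sceneorghandle 223 [633.9 186.9] [145.4  38.9] 85.2
scenestandall 1023 [ 557.9 -380.8] [127.2 115.2] 60.5
z hist [ 42 503   1   0   0   0   0   0   0   0   0]
h 0 [0. 0.] [0. 0.] 0.0
front 0 [0. 0.] [0. 0.] 0.0
z hist [  2   5  12  18  18  15  99 130 277   1   0]
h 112 [610.2 -77. ] [181.   57.6] 87.2
front 278 [629.1 -77.5] [180.   21.9] 87.5
scene plate 0.9 303 84 [ 0.385 -0.41   0.045]
scene plate 0.71 259 104 [ 0.569 -0.37   0.065]
scene plate 0.69 302 137 [ 0.502 -0.195  0.041]
scene stand 0.75 261 114 [ 0.577 -0.34   0.05 ]
scene orange_unit_drawer0_handle 0.67 326 241 [0.622 0.165 0.062]
scene blue_unit_drawer0_handle 0.63 298 171 [ 0.584 -0.064  0.068]
```

View pics/crop1.png

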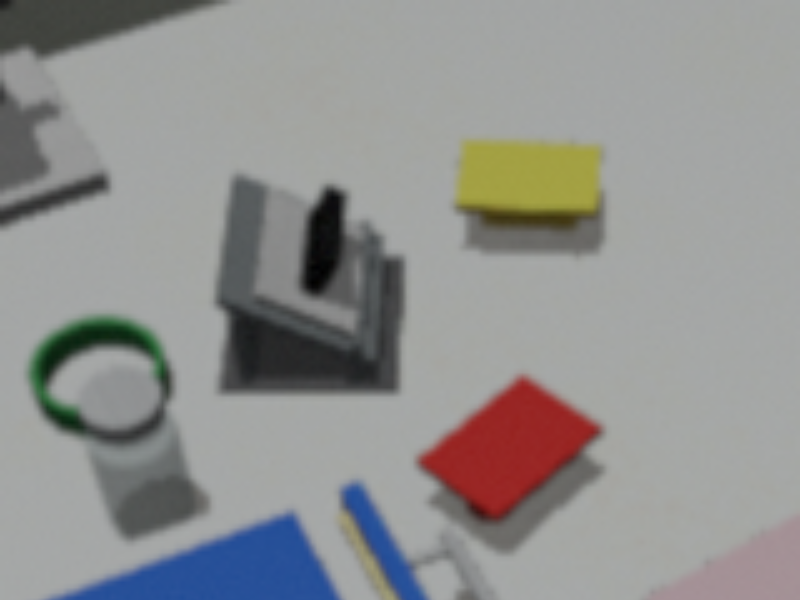

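The tray (top view, 182,245) holds the orange tag (186,244), and the blue tag (322,270) is only the spare on the notepad, so the verdict is the orange drawer. Things that could pass for the plate in the top view:
- red (402,222)
- yellow (487,268)
- silver with black grip on the stand (475,203)

The crop shows the silver plate with its black grip on the grey stand, so that is the one. Next I'll get exact poses.

```bash
python3 - <<'E'
from h import *
for c in ["top","scene"]:
    p=arm.capture(c); X=pts(p); x,y,z=X[...,0],X[...,1],X[...,2]; g=p["pixels"].max(-1); ok=p["z_map"]>0
    def lin(n,m):
        q=X[m]; o=q.mean(0); _,s,V=np.linalg.svd((q-o)[:,:2],full_matrices=False); d=V[0]*np.sign(V[0][1]); t=(q-o)[:,:2]@d
        print(c,n,len(q),"mean",np.round(o*1000,1),"mid",np.round((o[:2]+d*(t.min()+t.max())/2)*1000,1),"len",round(np.ptp(t)*1000,1),"dir deg",round(np.degrees(np.arctan2(d[1],d[0])),1),"z",np.round(np.percentile(q[:,2],[5,95])*1000,1))
    lin("obar",ok&(x>.605)&(x<.634)&(y>.08)&(y<.26)&(z>.056)&(z<.075))
    lin("ofront",ok&(x>.63)&(x<.70)&(y>.05)&(y<.28)&(z>.08)&(z<.093)&(p["pixels"][...,2]>120)&(p["pixels"][...,0]<60))
    s=[s for s in arm.silhouettes("stand",p) ][0]
    box=ok&(x>.48)&(x<.65)&(y>-.46)&(y<-.3)
    blk=box&(g<35)&(z>.05); lin("grip",blk)
    # silver plate plane
    pl=box&(g>110)&(z>.03); q=X[pl]; o=q.mean(0); n=np.linalg.svd(q-o,full_matrices=False)[2][2]; n*=np.sign(n[2])
    print("plate mean",np.round(o*1000,1),len(q),"normal",np.round(n,3),"tilt",np.degrees(np.arccos(n[2])).round(1),"az",np.degrees(np.arctan2(n[1],n[0])).round(1))
    q=X[box&(z>.008)];r=cv2.minAreaRect((q[:,:2]*1000).astype(np.float32));print("all",r)
E
```

```text
top obar 176 mean [618.2 167.9  65.2] mid [618.3 169.9] len 104.8 dir deg 88.7 z [60.6 69.9]
top ofront 336 mean [660.2 166.   86.6] mid [660.3 166.8] len 179.3 dir deg 88.2 z [82.7 89.9]
top grip 180 mean [ 541.1 -370.9   90. ] mid [ 548. -360.] len 94.0 dir deg 57.6 z [78.7 95.8]
plate mean [ 562.  -385.4   66.3] 548 normal [-0.415  0.221  0.883] tilt 28.0 az 151.9
all ((554.6964721679688, -379.7806396484375), (126.81623077392578, 114.35592651367188), 61.27845764160156)
scene obar 178 mean [621.8 170.   65.2] mid [621.8 168.2] len 104.1 dir deg 88.9 z [61.9 68.1]
scene ofront 309 mean [663.9 173.4  86.4] mid [663.7 167.9] len 178.7 dir deg 88.2 z [84.2 88.7]
scene grip 99 mean [ 551.7 -363.3   87. ] mid [ 555.9 -358.3] len 98.3 dir deg 49.5 z [70.4 95.5]
plate mean [ 566.9 -384.5   66.8] 269 normal [-0.391  0.209  0.896] tilt 26.3 az 152.0
all ((557.2639770507812, -382.8572998046875), (128.47927856445312, 106.1509780883789), 60.18149185180664)
```

>>> {"op": "move_arm", "data": {
  "targets": [
    [[1, -1, 0, -0.23], [1, -1, 0, -0.23], [1, -1, 0, -0.23], [1, -1, 0, -0.23], [1, -1, 0, -0.23], [1, -1, 0, -0.23], [1, -1, 0, -0.23], [1, -1, 0, -0.13]]
  ],
  "hand": -0.42
}}

```text
time_s: 3.4
tcp_pos: [0.3753, 0.4253, 0.2276]
ee_rot: [0.732, 0.681, 0.0, 0.0]
force: [-0.2, 0.0, 0.3]
grip_width: 0.289
grasp_force: 0.0
```

>>> {"op": "move_arm", "data": {
  "targets": [
    [[1, -1, 0, 0.05], [1, -1, 0, 0], [1, -1, 0, 0], [1, -1, 0, 0], [1, -1, 0, 0], [1, -1, 0, 0], [1, -1, -0.5, 0], [0.8, -1, -0.5, 0]]
  ]
}}

```text
time_s: 4.4
tcp_pos: [0.5705, 0.2252, 0.2024]
ee_rot: [0.717, 0.697, 0.0, 0.0]
force: [0.2, 0.1, 0.1]
grip_width: 0.29
grasp_force: 0.0
```

>>> {"op": "move_arm", "data": {
  "targets": [
    [[0.8, -1, -0.5, 0], [0.7, -0.8, -0.5, 0], [0.4, -0.5, -0.4, 0], [0, 0, 0, 0], [0, 0, 0, 0], [0, 0, 0, 0], [0, 0, 0, 0], [0, 0, 0, 0]]
  ]
}}

```text
time_s: 5.4
tcp_pos: [0.6169, 0.169, 0.1677]
ee_rot: [0.717, 0.697, 0.0, 0.0]
force: [0.4, -1.1, 0.1]
grip_width: 0.288
grasp_force: 0.0
```

```bash
python3 - <<'E'
from h import *
o=arm.observe(); print(o["tcp_pos"],o["time_s"])
p=arm.capture("wrist"); X=pts(p); cv2.imwrite("pics/w1.png",p["pixels"]); x,y,z=X[...,0],X[...,1],X[...,2]; ok=p["z_map"]>0
m=ok&(x>.59)&(x<.634)&(y>.08)&(y<.26)&(z>.05)&(z<.08)
if m.sum()>20:
    q=X[m];r=cv2.minAreaRect((q[:,:2]*1000).astype(np.float32));print(m.sum(),r,np.percentile(q[:,2],[5,50,95]),np.percentile(q[:,0],[2,50,98]))
for s in arm.tip_of("orange_unit_drawer0_handle",p)[:2]:
    u,v=np.round(s["point"]).astype(int);print(s,X[v,u])
E
```

```text
[0.6169244  0.16896548 0.16772048] 5.4
1274 ((624.5064697265625, 167.48179626464844), (105.28797149658203, 20.314193725585938), 88.3005142211914) [0.0637575  0.06650019 0.06822178] [0.61372559 0.62003412 0.63238956]
{'point': [319.3, 201.6], 'confidence': 0.78} [0.62025982 0.17116348 0.06815318]
```

View pics/w1.png

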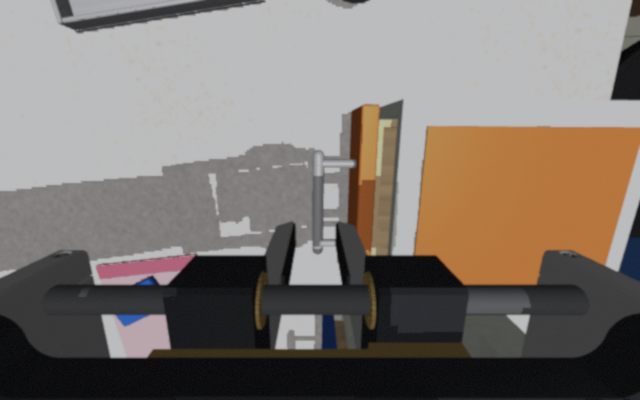

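The wrist view shows the bar handle (318,200) between the fingertips (282 and 350), with the orange front right of it. I'll descend and grip.

>>> {"op": "move_arm", "data": {
  "targets": [
    [[0.12, 0, -0.8, 0], [0, 0, -0.8, 0], [0, 0, -0.8, 0], [0, 0, -0.7, 0], [0, 0, -0.6, 0], [0, 0, -0.4, 0], [0, 0, 0, 0], [0, 0, 0, 0]]
  ]
}}

```text
time_s: 6.5
tcp_pos: [0.6206, 0.1687, 0.0657]
ee_rot: [0.717, 0.697, 0.001, 0.0]
force: [-0.5, -0.2, 0.5]
grip_width: 0.286
grasp_force: 0.0
```

>>> {"op": "move_arm", "data": {
  "targets": [
    [[0, 0, 0, 0], [0, 0, 0, 0], [0, 0, 0, 0], [0, 0, 0, 0], [0, 0, 0, 0], [0, 0, 0, 0], [0, 0, 0, 0], [0, 0, 0, 0]]
  ],
  "hand": -1
}}

```text
time_s: 7.5
tcp_pos: [0.6204, 0.1687, 0.0655]
ee_rot: [0.717, 0.697, 0.0, 0.0]
force: [-0.8, 0.7, 5.2]
grip_width: 0.109
grasp_force: 30.0
```

>>> {"op": "move_arm", "data": {
  "targets": [
    [[-0.5, 0.015, 0, 0], [-0.7, 0.022, 0, 0], [-0.7, 0.022, 0, 0], [-0.7, 0.022, 0, 0], [-0.7, 0.022, 0, 0], [-0.6, 0.018, 0, 0], [-0.4, 0.012, 0, 0], [0, 0, 0, 0]]
  ]
}}

```text
time_s: 8.5
tcp_pos: [0.5116, 0.1724, 0.0654]
ee_rot: [0.717, 0.697, 0.0, -0.0]
force: [-0.6, 1.3, 6.4]
grip_width: 0.109
grasp_force: 30.0
```

```bash
python3 - <<'E'
from h import *
p=arm.capture("top"); X=pts(p); cv2.imwrite("pics/top2.png",cv2.resize(p["pixels"][80:280,140:400],(780,600))); x,y,z=X[...,0],X[...,1],X[...,2]; ok=p["z_map"]>0
B,G,Rr=[p["pixels"][...,i].astype(int) for i in range(3)]
org=ok&(Rr>120)&(B<70)&(y>.05)&(y<.28)
for n,m in dict(front=org&(z>.08)&(z<.095)&(x<.64),panel=org&(z>.096)&(x>.64)).items():
    q=X[m]; r=cv2.minAreaRect((q[:,:2]*1000).astype(np.float32)); print(n,m.sum(),r,np.percentile(q[:,0],[2,98]))
w=ok&(z>.092)&(z<.11)&(y>.1)&(y<.22)&(x>.6); print("unit x range",np.percentile(x[w],[1,99]))
f=ok&(y>.13)&(y<.2)&(x>.52)&(x<.68); 
for xx in np.arange(.5,.70,.01):
    k=ok&(y>.13)&(y<.2)&(abs(x-xx)<.005); print(round(xx,2),np.round(np.median(z[k]),3) if k.any() else None,end="; ")
E
```

```text
front 112 ((550.2542114257812, 104.7233657836914), (50.53799819946289, 14.412155151367188), 88.46715545654297) [0.54309564 0.55748172]
panel 3060 ((787.3905029296875, 163.0161590576172), (146.00537109375, 165.94654846191406), 88.2112808227539) [0.70746968 0.86657025]
unit x range [0.68266424 0.88639867]
0.5 0.36; 0.51 0.362; 0.52 0.361; 0.53 0.358; 0.54 0.35; 0.55 0.343; 0.56 0.077; 0.57 0.075; 0.58 0.024; 0.59 0.182; 0.6 0.181; 0.61 0.022; 0.62 0.021; 0.63 0.022; 0.64 0.022; 0.65 0.021; 0.66 0.021; 0.67 0.021; 0.68 0.023; 0.69 0.096;
```

View pics/top2.png

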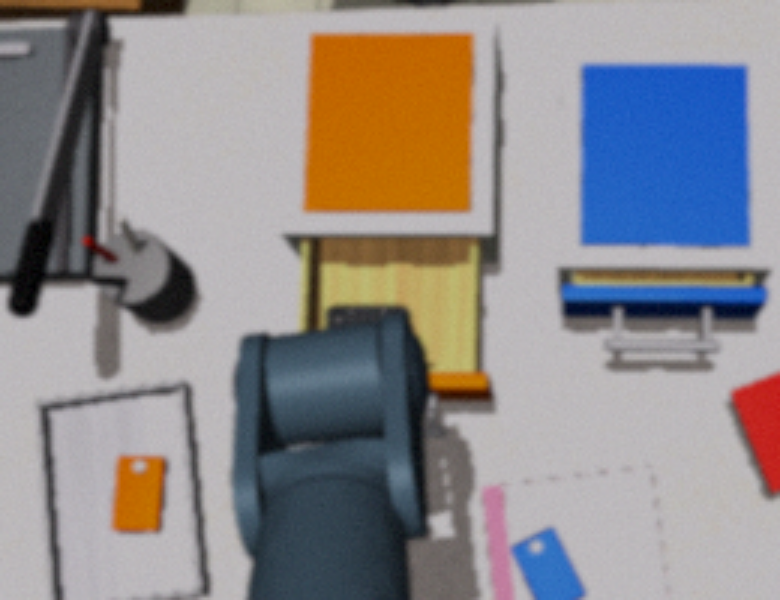

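The drawer is empty and about 120 mm open, with its front at about (460,383). I'll pull a little more, then release.

>>> {"op": "move_arm", "data": {
  "targets": [
    [[-0.2, 0.006, 0, 0], [-0.2, 0.006, 0, 0], [-0.2, 0.006, 0, 0], [0, 0, 0, 0], [0, 0, 0, 0], [0, 0, 0, 0], [0, 0, 0, 0], [0, 0, 0, 0]]
  ]
}}

```text
time_s: 9.55
tcp_pos: [0.4971, 0.1729, 0.0654]
ee_rot: [0.717, 0.697, 0.0, -0.0]
force: [-1.4, 3.4, 7.7]
grip_width: 0.11
grasp_force: 30.0
```

>>> {"op": "move_arm", "data": {
  "targets": [
    [[0, 0, 0, 0], [0, 0, 0, 0], [0, 0, 0, 0], [0, 0, 0, 0], [0, 0, 0.5, 0], [0, 0, 0.8, 0], [0, 0, 1, 0], [0, 0, 1, 0]]
  ],
  "hand": -0.42
}}

```text
time_s: 10.55
tcp_pos: [0.4977, 0.1724, 0.1492]
ee_rot: [0.717, 0.697, 0.0, 0.0]
force: [0.3, -0.0, 0.3]
grip_width: 0.292
grasp_force: 0.0
```

>>> {"op": "move_arm", "data": {
  "targets": [
    [[0.1, -0.5, 0.8, 0.2], [0.1, -1, 0.8, 0.2], [0.1, -1, 0.4, 0.2], [0.1, -1, 0, 0.2], [0.1, -1, 0, 0.2], [0.1, -1, 0, 0.2], [0.1, -1, 0, 0.2], [0.1, -1, 0, 0]]
  ],
  "hand": 1
}}

```text
time_s: 11.55
tcp_pos: [0.5177, -0.016, 0.1985]
ee_rot: [0.247, 0.969, -0.0, 0.001]
force: [-0.4, 0.3, -0.1]
grip_width: 0.998
grasp_force: 0.0
```

>>> {"op": "move_arm", "data": {
  "targets": [
    [[0.1, -1, 0, 0], [0.1, -1, 0, 0], [0.1, -1, 0, 0], [0.1, -1, 0, 0], [0.1, -1, 0, 0], [0.1, -1, 0, 0], [0.1, -1, 0, 0], [0.1, -1, 0, 0]]
  ]
}}

```text
time_s: 12.55
tcp_pos: [0.5377, -0.2164, 0.198]
ee_rot: [0.247, 0.969, -0.0, 0.0]
force: [-0.4, 0.1, 0.2]
grip_width: 0.998
grasp_force: 0.0
```

>>> {"op": "move_arm", "data": {
  "targets": [
    [[0.1, -1, 0, 0], [0.1, -1, 0, 0], [0, -1, 0, 0], [0, -1, 0, 0], [0, -1, 0, 0], [0, -1, 0, 0], [0, -0.3, 0, 0], [0, 0, 0, 0]]
  ]
}}

```text
time_s: 13.55
tcp_pos: [0.5424, -0.3729, 0.1973]
ee_rot: [0.247, 0.969, 0.0, -0.0]
force: [0.3, -0.1, 0.1]
grip_width: 1.001
grasp_force: 0.0
```

```bash
cat > pl.py <<'E'
from h import *
import sys
o=arm.observe(); print(o["tcp_pos"],o["ee_rot"],o["time_s"])
p=arm.capture("wrist"); X=pts(p); cv2.imwrite(f"pics/{sys.argv[1]}.png",p["pixels"]); x,y,z=X[...,0],X[...,1],X[...,2]; ok=p["z_map"]>0; g=p["pixels"].max(-1)
box=ok&(x>.47)&(x<.66)&(y>-.48)&(y<-.28)&(z<.13)
pl=box&(g>110)&(z>.03); q=X[pl]; q0=q
for _ in range(4):
    o=q.mean(0); n=np.linalg.svd(q-o,full_matrices=False)[2][2]; n*=np.sign(n[2]); q=q0[abs((q0-o)@n)<.004]
print("plane",len(q),np.round(o,4),"tilt",np.degrees(np.arccos(n[2])).round(1),"az",np.degrees(np.arctan2(n[1],n[0])).round(1))
# grip: points above plate plane by 25..50 mm
h=(X-o)@n
m=box&(h>.03)&(h<.042)
q=X[m]; r=cv2.minAreaRect((q[:,:2]*1000).astype(np.float32)); print("grip top",m.sum(),r,np.round(q.mean(0),4),"h",np.round(np.percentile(h[m],[5,50,95]),4))
az=np.arctan2(n[1],n[0]); yv=np.array([np.sin(az),-np.cos(az),0])
t=q@yv; c=q-o; print("ext along y",np.ptp(t), "grip centre", np.round(o+ (q.mean(0)-o),4))
E
python3 pl.py w2
```

```text
[ 0.54243314 -0.37286673  0.19727911] [ 2.47424625e-01  9.68907116e-01  1.93939416e-04 -1.30194577e-04] 13.55
plane 4779 [ 0.5719 -0.3937  0.0698] tilt 22.7 az 152.1
grip top 1181 ((538.9387817382812, -373.83203125), (70.00873565673828, 16.463336944580078), 61.420494079589844) [ 0.5381 -0.3733  0.0927] h [0.0336 0.0367 0.0381]
ext along y 0.07009279352812214 grip centre [ 0.5381 -0.3733  0.0927]
```

View pics/w2.png

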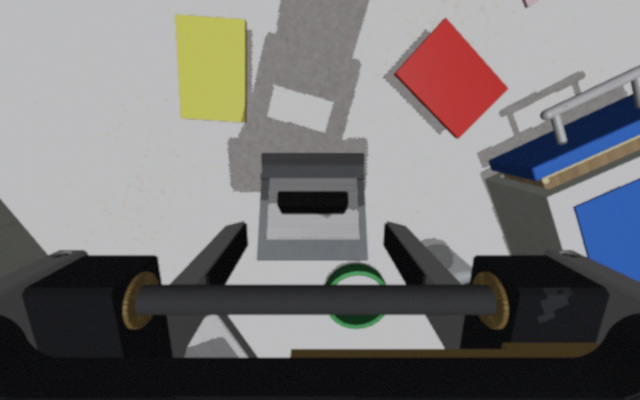

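The wrist view shows the black grip (313,202) centred and parallel between the open fingers, over the grey stand, with yellow (212,68) and red (450,78) well clear. Descending.

>>> {"op": "move_arm", "data": {
  "targets": [
    [[0.08, -0.16, -0.8, 0], [0, 0, -0.8, 0], [0, 0, -0.8, 0], [0, 0, -0.8, 0], [0, 0, -0.6, 0], [0, 0, -0.4, 0], [0, 0, -0.2, 0], [0, 0, 0, 0]]
  ]
}}

```text
time_s: 14.6
tcp_pos: [0.5446, -0.3767, 0.0875]
ee_rot: [0.247, 0.969, -0.0, 0.0]
force: [-0.6, -0.6, 0.7]
grip_width: 1.001
grasp_force: 0.0
```

>>> {"op": "move_arm", "data": {
  "targets": [
    [[0, 0, -0.04, 0], [0, 0, 0, 0], [0, 0, 0, 0], [0, 0, 0, 0], [0, 0, 0, 0], [0, 0, 0, 0], [0, 0, 0, 0], [0, 0, 0, 0]]
  ],
  "hand": -1
}}

```text
time_s: 15.6
tcp_pos: [0.5446, -0.3768, 0.0869]
ee_rot: [0.247, 0.969, -0.0, 0.0]
force: [-0.9, 0.2, 3.4]
grip_width: 0.743
grasp_force: 30.0
```

>>> {"op": "move_arm", "data": {
  "targets": [
    [[0, 0, 0.2, 0], [0, 0, 0.4, 0], [0, 0, 0.7, 0], [0, 0, 1, 0], [0, 0, 1, 0], [0, 0, 0.8, 0], [0, 0, 0.3, 0], [0, 0, 0, 0]]
  ]
}}

```text
time_s: 16.6
tcp_pos: [0.5445, -0.3766, 0.1968]
ee_rot: [0.247, 0.969, -0.0, 0.0]
force: [-0.1, -0.2, -2.6]
grip_width: 0.741
grasp_force: 30.0
```

```bash
python3 - <<'E'
from h import *
p=arm.capture("scene"); cv2.imwrite("pics/s2.png",cv2.resize(p["pixels"][20:180,180:380],(800,640))[:600])
w=arm.capture("wrist");X=pts(w);g=w["pixels"].max(-1);x,y,z=X[...,0],X[...,1],X[...,2]
m=(w["z_map"]>0)&(g>90)&(z>.09)&(z<.2)&(x>.46)&(x<.64)&(y>-.46)&(y<-.28)
q=X[m];o=q.mean(0);n=np.linalg.svd(q-o,full_matrices=False)[2][2];n*=np.sign(n[2]);print(m.sum(),o,n,np.degrees(np.arccos(n[2])))
p=arm.capture("top");X=pts(p);x,y,z=X[...,0],X[...,1],X[...,2];c=p["pixels"].astype(int)
ok=p["z_map"]>0;f=ok&(c[...,2]>120)&(c[...,0]<70)&(y>.05)&(y<.28)&(z>.075)&(z<.096)&(x<.6)
q=X[f];r=cv2.minAreaRect((q[:,:2]*1000).astype(np.float32));print("front",f.sum(),r)
fl=ok&(z>.012)&(z<.032)&(y>.07)&(y<.27)&(x>.52)&(x<.70);q=X[fl];r=cv2.minAreaRect((q[:,:2]*1000).astype(np.float32));print("floor",r,np.percentile(q,[2,98],axis=0),np.median(z[fl]))
b=ok&(z>.055)&(z<.075)&(x>.47)&(x<.51)&(y>.1)&(y<.24);q=X[b];print("bar",q.mean(0),np.percentile(q,[3,97],axis=0))
u=ok&(c[...,2]>120)&(c[...,0]<70)&(y>.05)&(y<.28)&(z>.096)&(x>.64);print("panel",cv2.minAreaRect((X[u][:,:2]*1000).astype(np.float32)))
E
```

```text
7151 [ 0.54936829 -0.37898653  0.16859568] [-0.43838217  0.23668452  0.86706488] 29.880668950216176
front 395 ((538.71630859375, 169.97201538085938), (179.7601318359375, 16.2473087310791), 89.0767822265625)
floor ((614.835693359375, 167.2510223388672), (188.5399169921875, 171.7552032470703), 89.1136474609375) [[0.5329697  0.09828844 0.01647623]
 [0.69712359 0.24233094 0.02690013]] 0.021369181662710512
bar [0.49706314 0.17253393 0.06568964] [[0.49097501 0.12472587 0.06192119]
 [0.50704332 0.22076363 0.06922412]]
panel ((787.4495239257812, 162.90859985351562), (145.92257690429688, 165.9842529296875), 88.66007995605469)
```

View pics/s2.png

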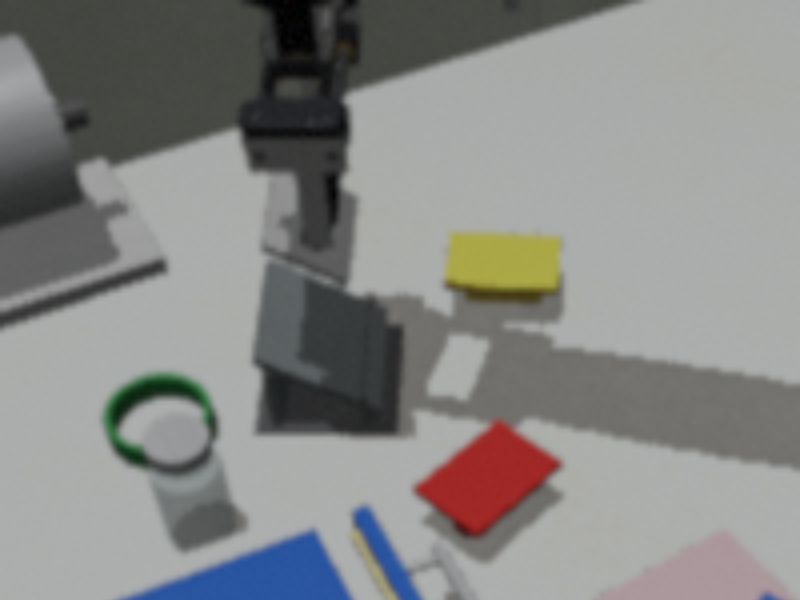

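The scene crop shows the plate (310,225) held at its original 30° tilt, clear of the stand (330,350). I'll carry it over the drawer and turn it to line up.

>>> {"op": "move_arm", "data": {
  "targets": [
    [[0, 0.4, 0.2, 0], [0.1, 0.8, 0, 0.1], [0.1, 1, 0, 0.1], [0.1, 1, 0, 0.1], [0.1, 1, 0, 0.1], [0.1, 1, 0, 0.1], [0.1, 1, 0, 0.096], [0.1, 1, 0, 0]]
  ]
}}

```text
time_s: 17.75
tcp_pos: [0.5618, -0.1951, 0.2014]
ee_rot: [0.015, 1.0, 0.0, -0.0]
force: [-0.2, -0.4, -3.5]
grip_width: 0.744
grasp_force: 30.0
```

>>> {"op": "move_arm", "data": {
  "targets": [
    [[0.1, 1, 0, 0], [0.1, 1, 0, 0], [0.1, 1, 0, 0], [0.1, 1, 0, 0], [0.1, 1, 0, 0], [0.1, 1, 0, 0], [0.1, 1, 0, 0], [0.1, 1, 0, 0]]
  ]
}}

```text
time_s: 18.75
tcp_pos: [0.5816, 0.0048, 0.2014]
ee_rot: [0.016, 1.0, 0.0, -0.0]
force: [0.5, 0.6, -2.7]
grip_width: 0.747
grasp_force: 30.0
```

>>> {"op": "move_arm", "data": {
  "targets": [
    [[0.1, 1, 0, 0], [0.1, 1, 0, 0], [0.1, 1, 0, 0], [0.1, 1, 0, 0], [0.1, 1, 0, 0], [0.1, 1, 0, 0], [0.1, 0.5, 0, 0], [0.2, 0.14, 0, 0]]
  ]
}}

```text
time_s: 19.75
tcp_pos: [0.6043, 0.17, 0.2014]
ee_rot: [0.015, 1.0, -0.0, -0.0]
force: [0.8, 0.6, -3.1]
grip_width: 0.741
grasp_force: 30.0
```

```bash
python3 - <<'E'
from h import *
o=arm.observe();print(o["tcp_pos"],o["ee_rot"],o["time_s"],o["grip_width"])
p=arm.capture("wrist");cv2.imwrite("pics/w3.png",p["pixels"])
X=pts(p);x,y,z=X[...,0],X[...,1],X[...,2];c=p["pixels"].astype(int)
ok=p["z_map"]>0;f=ok&(c[...,2]>120)&(c[...,0]<70)&(y>.05)&(y<.28)&(z>.075)&(z<.096)&(x<.6)
print("front",f.sum(),np.percentile(X[f],[2,50,98],axis=0))
E
```

```text
[0.60432585 0.17003057 0.20137425] [ 1.52066723e-02  9.99884351e-01 -1.27047483e-04 -1.61387454e-04] 19.75 0.7410619054049382
front 1970 [[0.5315438  0.10143565 0.08600212]
 [0.53896787 0.1625238  0.08753959]
 [0.54690022 0.22451386 0.08892326]]
```

View pics/w3.png

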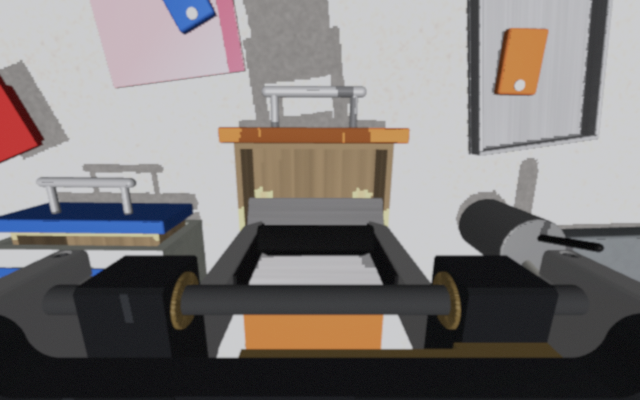

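The wrist view shows the plate (315,230) lined up over the open, empty drawer, whose front is at (313,135). I'll lower the low edge to just above the floor, then roll the plate level about that edge.

>>> {"op": "move_arm", "data": {
  "targets": [
    [[-0.18, 0, -0.7, 0], [-0.18, 0, -0.8, 0], [0, 0, -0.8, 0], [0, 0, -0.8, 0], [0, 0, -0.8, 0], [0, 0, -0.7, 0], [0, 0, -0.4, 0], [0, 0, -0.18, 0]]
  ]
}}

```text
time_s: 20.8
tcp_pos: [0.5955, 0.1694, 0.0717]
ee_rot: [0.016, 1.0, -0.0, -0.0]
force: [-1.9, -2.0, 11.2]
grip_width: 0.74
grasp_force: 30.0
```

>>> {"op": "move_arm", "data": {
  "targets": [
    [[0, 0, -0.06, 0], [0, 0, -0.06, 0], [0, 0, -0.06, 0], [0.15, 0, -0.06, 0], [0.15, 0, -0.07, 0], [0.14, 0, -0.08, 0], [0, 0, 0, 0], [0, 0, 0, 0]]
  ]
}}

```text
time_s: 21.8
tcp_pos: [0.6105, 0.169, 0.0668]
ee_rot: [0.016, 1.0, -0.0, 0.005]
force: [0.6, -2.4, 10.5]
grip_width: 0.745
grasp_force: 30.0
```

```bash
cat > t.py <<'E'
from h import *
import sys
o=arm.observe();print(o["tcp_pos"],o["force"],o["time_s"])
p=arm.capture("wrist");cv2.imwrite(f"pics/{sys.argv[1]}.png",p["pixels"])
X=pts(p);c=p["pixels"].astype(int);x,y,z=X[...,0],X[...,1],X[...,2]
# plate: grey, bright, neutral, in the drawer
m=(p["z_map"]>0)&(np.ptp(c,axis=-1)<25)&(c.max(-1)>80)&(x>.55)&(x<.67)&(y>.11)&(y<.23)&(z<.075)&(z>.015)
q0=q=X[m]
for _ in range(5):
    o=q.mean(0);n=np.linalg.svd(q-o,full_matrices=False)[2][2];n*=np.sign(n[2]);q=q0[abs((q0-o)@n)<.004]
print(len(q),o,n,"tilt",np.degrees(np.arccos(n[2])));print(np.percentile(q,[2,98],axis=0))
f=(p["z_map"]>0)&(c[...,2]>120)&(c[...,0]<70)&(y>.05)&(y<.28)&(z>.075)&(z<.096)&(x<.6)
print("front x",np.percentile(x[f],[2,98]))
E
python3 t.py w4
```

```text
[0.6105405  0.16898318 0.06679947] [ 0.55752161 -2.36620636 10.5088381 ] 21.8
8604 [0.61176297 0.16915918 0.04041149] [-0.34960074  0.01152689  0.93682787] tilt 20.474515331180097
[[0.5831015  0.12353241 0.02954001]
 [0.64397578 0.21564751 0.05258091]]
front x [0.53789355 0.55401087]
```

View pics/w4.png

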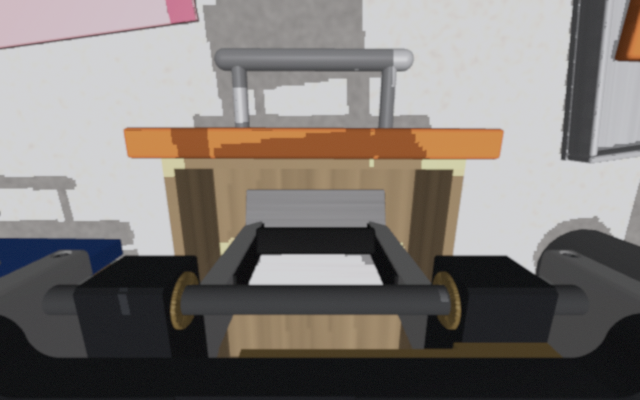

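The wrist view shows the plate (315,220) resting on its front edge and already down to 20°; the drawer moved in only about 6 mm. Continuing.

>>> {"op": "move_arm", "data": {
  "targets": [
    [[0.06, 0, -0.07, 0], [0.06, 0, -0.07, 0], [0.06, 0, -0.07, 0], [0.06, 0, -0.07, 0], [0, 0, -0.04, 0], [0, 0, 0, 0], [0, 0, 0, 0], [0, 0, 0, 0]]
  ]
}}

```text
time_s: 22.85
tcp_pos: [0.6165, 0.1688, 0.0588]
ee_rot: [0.016, 1.0, -0.0, 0.004]
force: [1.3, -3.3, 11.3]
grip_width: 0.741
grasp_force: 30.0
```

```bash
python3 t.py w5
```

```text
[0.6165165  0.16882665 0.0588302 ] [ 1.34720401 -3.29186158 11.34156513] 22.85
8215 [0.60873808 0.16915712 0.03390444] [-0.14692259  0.00587629  0.98913054] tilt 8.4554321075377
[[0.58151385 0.12253522 0.02926058]
 [0.64879407 0.21645344 0.04019566]]
front x [0.53519967 0.55165516]
```

>>> {"op": "move_arm", "data": {
  "targets": [
    [[0, 0, -0.08, 0], [0, 0, -0.08, 0], [0, 0, -0.08, 0], [0, 0, -0.04, 0], [0, 0, 0, 0], [0, 0, 0, 0], [0, 0, 0, 0], [0, 0, 0, 0]]
  ]
}}

```text
time_s: 23.9
tcp_pos: [0.617, 0.1687, 0.0527]
ee_rot: [0.016, 1.0, -0.0, 0.005]
force: [-1.2, -4.0, 13.9]
grip_width: 0.741
grasp_force: 30.0
```

```bash
python3 t.py w6
```

```text
[0.61696697 0.16873576 0.05265108] [-1.21150501 -3.993311   13.85676371] 23.9
7584 [0.59989794 0.16932284 0.0300055 ] [-3.70257340e-03  6.99536112e-04  9.99992901e-01] tilt 0.21589539152587175
[[0.57739803 0.12218655 0.02826051]
 [0.64576809 0.21708449 0.03132715]]
front x [0.53053513 0.54736074]
```

Level and on the floor. I'll unload the press before releasing.

>>> {"op": "move_arm", "data": {
  "targets": [
    [[0, 0, 0.06, 0], [0, 0, 0.06, 0], [0, 0, 0.05, 0], [0, 0, 0, 0], [0, 0, 0, 0], [0, 0, 0, 0], [0, 0, 0, 0], [0, 0, 0, 0]]
  ]
}}

```text
time_s: 24.95
tcp_pos: [0.6136, 0.1692, 0.0527]
ee_rot: [0.016, 1.0, -0.0, 0.001]
force: [-0.5, -3.5, 6.4]
grip_width: 0.743
grasp_force: 30.0
```

>>> {"op": "move_arm", "data": {
  "targets": [
    [[0, 0, 0.03, 0], [0, 0, 0, 0], [0, 0, 0, 0], [0, 0, 0, 0], [0, 0, 0.4, 0], [0, 0, 0.8, 0], [0, 0, 1, 0], [0, 0, 1, 0]]
  ],
  "hand": 0.8
}}

```text
time_s: 25.95
tcp_pos: [0.6126, 0.169, 0.134]
ee_rot: [0.016, 1.0, -0.0, 0.0]
force: [0.2, -0.2, 0.6]
grip_width: 0.902
grasp_force: 0.0
```

>>> {"op": "move_arm", "data": {
  "targets": [
    [[0, 0, 1, 0], [0, 0, 1, 0], [0, 0, 0.5, 0], [0, 0, 0, 0], [0, 0, 0, 0], [0, 0, 0, 0], [0, 0, 0, 0], [0, 0, 0, 0]]
  ]
}}

```text
time_s: 26.95
tcp_pos: [0.6123, 0.1694, 0.1943]
ee_rot: [0.016, 1.0, -0.0, -0.0]
force: [-0.1, -0.1, -0.4]
grip_width: 0.898
grasp_force: 0.0
```

```bash
python3 t.py w7
```

```text
[0.61234457 0.16941181 0.19429109] [-0.12796351 -0.14720387 -0.38945404] 26.95
3546 [0.60546278 0.16968767 0.03007346] [-1.44581027e-03  5.75877047e-04  9.99998789e-01] tilt 0.08916820639605143
[[0.57451611 0.1214409  0.0285401 ]
 [0.64268452 0.21796284 0.03154166]]
front x [0.52814477 0.54374246]
```

View pics/w7.png

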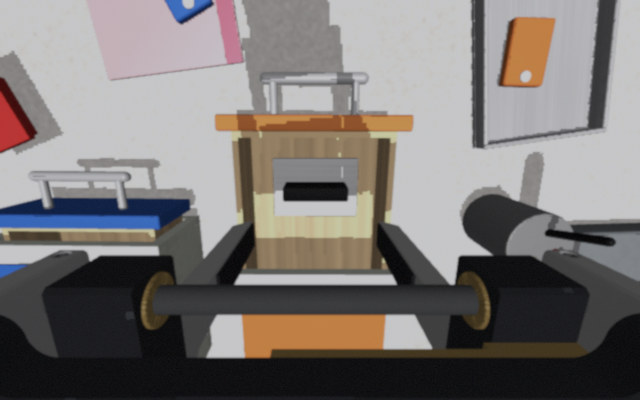

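The wrist view shows the plate (315,187) lying flat in the wide-open orange drawer, grip up and released, with the blue drawer unchanged. Handing in.

```bash
python3 -c "
from workcell import arm
print(arm.close_job())"
```

```text
the job is handed in; nothing more can be done
None
```

The orange tag was in the tray, so I put the plate flat on the floor of the orange drawer, released it, left that drawer open and the blue one as it was, and handed the job in; no verdict came back.

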